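Put the desk stationery back where it belongs

TASK

Tidy the desk: lay both markers from the pen rest flat and lengthwise in the low two-lane tray, lay the eraser flat in the small tray, and put both tape rolls over the post of the spindle, the big roll at the bottom and the small roll on top of it. Leave everything let go and at rest, and do not knock over the cup.

Things in the scene. Friction and masses are not known exactly. Their poses are not given: they have to be found in the camera images.
- marker_a_center (a point): A whiteboard marker, round, 18 mm diameter, 120 mm long, white barrel with black cap, 25 g; it starts lying in a notch of the pen rest with its axis 29 mm above the desk. The point is its centre; its own x axis runs along the barrel towards the cap. It can roll.
- marker_b_center (a point): The second marker, identical to the first, lying in the other notch of the pen rest; same point and axes.
- eraser_center (a point): A white block eraser with a blue paper sleeve, 56 x 24 x 14 mm (its own x, y, z), 25 g, lying flat on the desk at any yaw. The point is its centre, 7 mm above the desk.
- big_roll_center (a point): The big roll of brown tape, lying flat on the desk: a ring 56 mm outside diameter, 26 mm bore, 19 mm high, 40 g. The point is its centre on the bore's axis, 9.5 mm above the desk; z is the axis of the bore.
- small_roll_center (a point): The small roll of brown tape, lying flat on the desk: a ring 40 mm outside diameter, 26 mm bore, 15 mm high, 20 g. The point is its centre on the bore's axis, 7.5 mm above the desk.
- marker_tray: The low two-lane bamboo tray, fixed to the desk, 160 x 138 mm (its x, y) and 14 mm high; walls 5 mm thick, floor 5 mm thick, so inside it is 150 x 128 mm and 9 mm deep. A rib 4 mm wide along its x, whose top is 10 mm above the desk, splits it into two lanes 62 mm wide with centre lines at y = +33 and -33 mm. Room for one marker in each lane, lying along x. The origin is the centre of the underside, at desk height.
- eraser_tray: The small open bamboo tray without divisions, fixed, 105 x 90 mm (its x, y) and 18 mm high; walls and floor 5 mm thick, inside 95 x 80 mm. The origin is the centre of the underside, at desk height.
- spindle: The bamboo tape spindle, fixed: a round base 60 mm in diameter and 6 mm thick with one upright post of 10 mm diameter at its centre, round-topped 53 mm above the desk. The origin is the centre of the underside, at desk height.
- pen_rest: The grey pen rest, fixed, 90 x 104 mm (its x, y) and 26 mm high: a base plate 4 mm thick with two rails, 10 mm thick, across it at x = +40 and -40 mm. Each rail has two notches 23 mm wide, 6 mm deep, with floors 20 mm above the desk, at y = +25.5 and -25.5 mm; the markers lie along x in them and can be taken between the rails, which leave 70 mm free. The origin is the centre of the underside, at desk height.
- cup_center (a point): A white ceramic cup without handle, 76 mm across the rim and 80 mm high, 250 g, standing on the desk among the things. The point is its middle, 40 mm above the desk. Not to be knocked over.
Things that resemble listed ones, but are neither listed nor needed, are in the scene too. What is shaped like the part that bears small_roll_center but purple is not meant. Leave any red look-alike of the eraser_tray alone.

How it is judged (in metres and radians):
At the end, for the whole second after the job is handed in: Both markers lie on the floor of the two-lane tray, within 17 mm of its middle lengthwise and along it within 20 deg; the eraser lies flat on the small tray's floor; round the post lie the big roll on the base and the small one on it (heights within 4 mm); all at rest (x of marker_a_center in the frame of marker_tray between -0.017 and 0.017 m and y of marker_a_center in the frame of marker_tray between -0.062 and 0.062 m and z of each of marker_a_center, marker_b_center in the frame of marker_tray below 0.018 m and angle between the x axis of each of marker_a_center, marker_b_center and the x axis of marker_tray, either way round below 0.35 rad and x of marker_b_center in the frame of marker_tray between -0.017 and 0.017 m and y of marker_b_center in the frame of marker_tray between -0.062 and 0.062 m and x of eraser_center in the frame of eraser_tray between -0.04 and 0.04 m and y of eraser_center in the frame of eraser_tray between -0.034 and 0.034 m and z of eraser_center in the frame of eraser_tray below 0.016 m and horizontal distance between each of big_roll_center, small_roll_center and spindle below 0.011 m and z of big_roll_center in the frame of spindle between 0.0115 and 0.0195 m and z of small_roll_center in the frame of spindle between 0.0285 and 0.0365 m and linear speed of each of marker_a, marker_b, eraser, big_roll, small_roll below 0.02 m/s); the robot touches nothing.
It fails at once if the cup is knocked over (angle between cup_center's own z axis and vertical above 0.6 rad).
It also fails if it takes over 134 s, if anything falls off the work surface, if the arm or the gripper's body presses on something with over 40 N, if the wrist force passes 120 N, or if a joint passes its speed limit or range.

ROBOT

A 6-joint arm with a two-finger parallel gripper is mounted at the origin on the work surface. World frame = base frame: x ahead of the robot, y to its left, z up, the work surface at z = 0. Lengths are in mm, angles in rad, forces in N, time in s.
With the tool pointing down it reaches from about 300 to 850 mm from the base axis. Payload 4.2 kg.
Tool frame: the origin (TCP) lies midway between the tips of the shut fingers; the grasp point (between the pads) lies r.hold_point_z behind it (r.hold_point_z is the distance from the TCP to the grasp point, in mm); z points along the fingers, y is the line along which they close (so a half turn about z gives the same grasp; the last joint's range is limited). The gripper opens to 91 mm and grips with 3 to 60 N. Pads are 32 mm wide; open, the fingers measure 118 mm over their backs; the gripper's body (76 mm by 178 mm) begins 60 mm behind the grasp point.
Start: joints at [-1.125, 0.32, 1.565, -0, 1.257, -0.02], TCP at [258.26, -513.756, 213.976] pointing down, gripper open.
Joint ranges: [-3.11, 3.11], [-0.84, 2.01], [0.21, 2.61], [-1.34, 4.49], [0.05, 2.63], [-2.56, 2.56]. Speed limits (rad/s): [2.57, 2.57, 3.14, 3.14, 3.14, 3.14].

INTERFACE

Orientations are given as a unit quaternion [x, y, z, w].
In Python, from rig import r, camera, camera_info gives the robot as it stands. The module is installed in compiled form; this text tells all that it offers.
- The arm moves only by the tool servo_tool, never from a script. Its argument "motion" is a list of rows, each an object with "travel": the shift along the tool's x, y, z in mm, a list of three; "spin": the turn about the tool's z in units of 6 degrees (1.0 is 6 degrees). A call has 1 to 12 rows; each row shifts and turns the commanded pose from where the row before left it, along the tool's axes as they then stand; what a row does not reach is not made up. A row lasts 1/10 s, in which the tool goes at most 50 mm and 8.59 degrees, less where a joint would pass 70% of its speed; a pose out of reach is approached as far as the arm can. A call is refused whole if a number of a shift passes 50 or a number of a turn 1, either way. A call with a gripper value outside its range is refused whole. "hand" is the opening, from 0 (shut) to 1 (fully open), set as the call begins (left out, the last holds). The fingers move at their own pace and stop on an object; "squeeze" is the grip in N (left out, the last holds). Time passes only in rows, so rows that do not move let the fingers close. It gives the time, the measured TCP pose, the force, the opening and the grip force at its end, in the units of the state.
- r.get_state(): the state, without advancing time (a new reading comes with each control period).
- camera(name): name is "scene" or "top"; returns the picture (480x640x3 uint8, red, green, blue); there is no depth.
- camera_info(name): a dict with "fx", "fy", "cx", "cy" (pixels), "D" ([k1, k2, p1, p2, k3] as OpenCV has them; the pictures are not rectified), "position" and "rotation" of the camera in the world. Camera axes: x right, y up, looking along -z (the intrinsics and any distortion apply to the point x, -y, -z); pixel columns grow to the right and rows downward; lengths in mm; the calibration is good to about 2 mm. A picture is of the moment at which its call begins. camera_info takes no time and is no camera call.
- r.job_done(): hands the job in; it is judged then, once.
The state is a dict: "time": time; "joint_positions": joint angles; "dq": joint speeds; "tau": joint torques, N m; "tool_pos": TCP position; "tool_rot": TCP orientation; "contact_force": force on the tool from outside, world axes, zero at the start; "torque": the same for the moment, N m; "finger_gap": finger opening in mm; "gripper_force": force on a finger pad.
Only numpy, scipy, OpenCV 4.12 (cv2) and the standard library are available. Lean on these libraries where they do the work, as an engineer would, in place of code of your own. Each camera call takes 0.05 s, during which the arm holds its last target. There are 200 camera calls.

## Working session

There is one attempt and no reset: what is moved stays moved. The work goes in short steps, Python scripts to look and compute and a tool call to move; the robot and the scene stay as the last step left them, time stands still between calls to the robot, and variables do not carry over. Pictures are saved under pics/ and viewed, at most 14 in all, crops included, and the job is handed in when it is done.

Besides the shell and the picture viewer there is one more tool, called as name(argument=value, ...), one argument or row to a line, values as JSON. servo_tool: Moves the arm, as the interface text tells. Its arguments: {"type":"object","properties":{"motion":{"type":"array","items":{"type":"object","properties":{"travel":{"type":"array","items":{"type":"number"}},"spin":{"type":"number"}}}},"hand":{"type":"number"},"squeeze":{"type":"number"}},"required":["motion"]}

```bash
mkdir -p pics; cat > h.py <<'E'
from rig import r, camera, camera_info
import numpy as np, cv2
from scipy.spatial.transform import Rotation as R
def rot(ci):
    q=np.array(ci["rotation"],float)
    return q if q.shape==(3,3) else R.from_quat(q).as_matrix()
def px2w(name,pts,z):
    ci=camera_info(name);K=np.array([[ci["fx"],0,ci["cx"]],[0,ci["fy"],ci["cy"]],[0,0,1.]])
    u=cv2.undistortPoints(np.array(pts,float).reshape(-1,1,2),K,np.array(ci["D"],float)).reshape(-1,2)
    d=np.c_[u[:,0],-u[:,1],-np.ones(len(u))]@rot(ci).T
    p=np.array(ci["position"],float)
    return p+d*((z-p[2])/d[:,2])[:,None]
def shot(name,fn):
    im=camera(name); cv2.imwrite(fn,im[:,:,::-1]); return im
E
python3 - <<'E'
from h import *
for n in("scene","top"):
    shot(n,f"pics/{n}0.png"); print(n,camera_info(n))
s=r.get_state(); print(s, r.hold_point_z)
E
```

```text
scene {'fx': 574.5934007987775, 'fy': 574.5934007987775, 'cx': 316.999775444845, 'cy': 244.17652161686863, 'D': array([-0.15706197,  0.        ,  0.        ,  0.        ,  0.        ]), 'position': array([1033.38362257,  588.11165178,  630.56098409]), 'rotation': array([0.18879799, 0.41724814, 0.81997076, 0.34337627])}
top {'fx': 544.9439018869721, 'fy': 544.9439018869721, 'cx': 314.64125852699243, 'cy': 239.9899368739662, 'D': array([-0.15136747,  0.        ,  0.        ,  0.        ,  0.        ]), 'position': array([ 314.43487394,   14.41735998, 1071.29942005]), 'rotation': array([-0.04540011,  0.04953551,  0.71134517, -0.69962355])}
{'time': 0.1, 'joint_positions': array([-1.12499832e+00,  3.20211472e-01,  1.56549891e+00, -2.19062934e-05,
        1.25741538e+00, -2.00011100e-02]), 'dq': array([ 4.83702121e-05, -1.46732060e-04, -2.60609305e-03,  1.41351051e-03,
        9.83870304e-04,  1.25814594e-03]), 'tau': array([-6.27081881e-04, -4.13334167e+01, -2.32508397e+01,  7.27543398e-02,
        4.21954470e-02, -4.71817691e-05]), 'tool_pos': array([ 258.06107953, -513.3539742 ,  213.23640201]), 'tool_rot': array([ 9.73000202e-01,  2.30802990e-01, -1.72150212e-04, -7.47047056e-04]), 'contact_force': array([-0.18542175,  0.12335431, -0.3878198 ]), 'torque': array([ 0.03526813,  0.054062  , -0.01013828]), 'gripper_force': 0.0, 'finger_gap': 91.01878105084865} 18.8
```

View pics/top0.png

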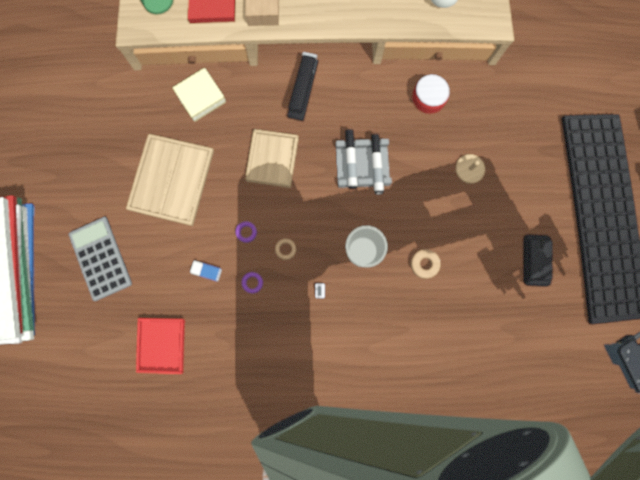

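View pics/scene0.png

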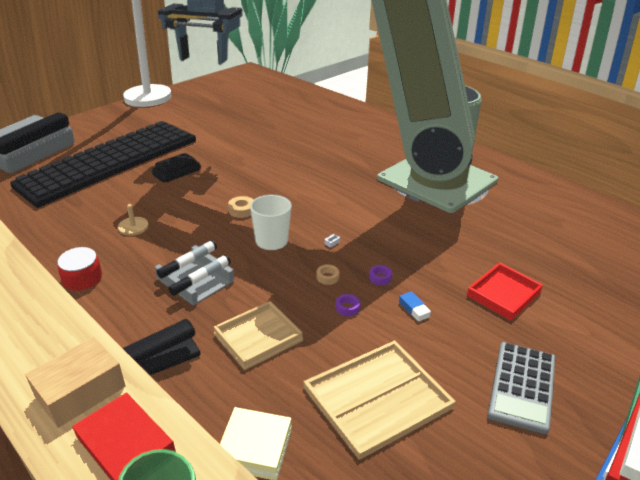

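The top view shows:
- Marker tray (171,179), eraser tray (272,158), pen rest (363,163), spindle (471,168)
- Big roll (426,264), small brown roll (286,249), eraser (206,271), cup (366,247)

Lookalikes:
- **Small roll:** the brown ring at (286,249) fits. The purple rings at (246,232) and (252,282) are excluded by colour.
- **Eraser tray:** the bamboo one at (272,158) fits. The red one at (160,345) is excluded.
- **Eraser:** the blue-sleeved block at (206,271) fits. The small grey thing at (320,291) is a sharpener.

I'll confirm these with an enlarged crop and measure at the same time.

```bash
cat > m.py <<'E'
from h import *
def blob(im,box,f):
    x0,y0,x1,y1=box; c=im[y0:y1,x0:x1].astype(int); m=f(c).astype(np.uint8)
    m=cv2.morphologyEx(m,cv2.MORPH_CLOSE,np.ones((3,3),np.uint8))
    cs,_=cv2.findContours(m,cv2.RETR_EXTERNAL,cv2.CHAIN_APPROX_NONE,offset=(x0,y0))
    return max(cs,key=cv2.contourArea).reshape(-1,2).astype(np.float32)
def hsv(c): return cv2.cvtColor(c.astype(np.uint8),cv2.COLOR_RGB2HSV).astype(int)
def rect(name,ct,z):
    w=px2w(name,ct,z)[:,:2].astype(np.float32); return cv2.minAreaRect(w)
E
python3 - <<'E'
from m import *
im=cv2.imread("pics/top0.png")[:,:,::-1]
cv2.imwrite("pics/crop1.png",cv2.resize(im[120:310,120:500],None,fx=2.1,fy=2.1,interpolation=cv2.INTER_CUBIC)[:,:,::-1])
light=lambda t:(lambda c:hsv(c)[:,:,2]>t)
for n,box,f,z in [("mtray",(118,125,222,232),light(160),14),("etray",(240,122,306,192),light(140),18),
  ("eraser",(184,255,228,287),lambda c:(c[:,:,2]>120),14),
  ("big",(405,243,448,285),light(150),19),("small",(272,235,300,263),lambda c:hsv(c)[:,:,2]>95,15),
  ("base",(452,150,490,186),light(105),6),
  ("rest",(330,130,396,198),lambda c:(c[:,:,2]>75),26),
  ("cup",(340,222,392,272),lambda c:c[:,:,2]>110,80)]:
    ct=blob(im,box,f); (cx,cy),(a,b),t=rect("top",ct,z); print(n,len(ct),np.round([cx,cy,a,b,t],1), ct.min(0),ct.max(0))
for n,p in [("mA",[(351,133),(352,187)]),("mB",[(376,138),(379,191)])]: print(n,px2w("top",p,29).round(1))
E
```

```text
mtray 469 [580.6 291.9 205.1 201.4  89. ] [121. 134.] [221. 231.]
etray 267 [627.8  89.4 132.  144.2  89.2] [240. 122.] [305. 191.]
eraser 79 [400.5 221.7  61.2  28.3  73. ] [190. 260.] [221. 281.]
big 151 [ 405.1 -209.9   84.7   76.6   88.8] [405. 245.] [447. 284.]
small 108 [441.4  64.3  52.9  53.2  89.2] [272. 235.] [299. 262.]
base 134 [ 604.2 -314.7   78.2   76.4   86.5] [452. 150.] [489. 185.]
rest 367 [610.2 -91.4 130.9 134.9  88.8] [330. 130.] [395. 195.]
cup 118 [435.  -86.7  76.6  77.5  43.6] [345. 225.] [387. 267.]
mA [[669.7 -69.1  29. ]
 [558.9 -67.9  29. ]]
mB [[ 658.7 -118.8   29. ]
 [ 550.2 -120.8   29. ]]
```

View pics/crop1.png

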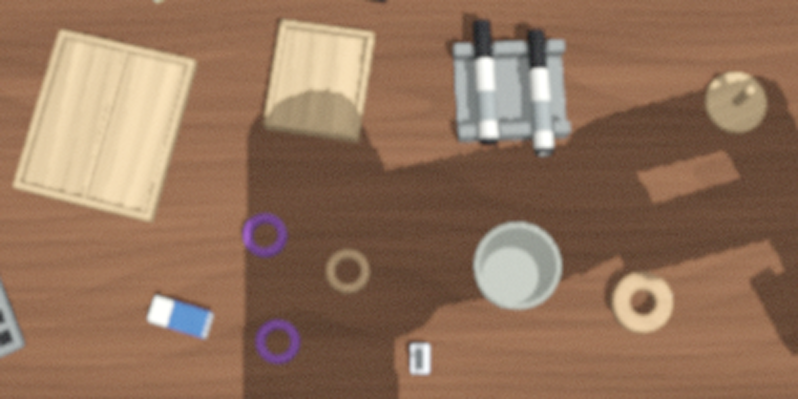

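The crop confirms the choices: brown ring at crop (348,271), blue-sleeved eraser (180,316), bamboo trays at left and top, spindle (736,102). Both markers have their caps up in the image. The brightness masks leaked into the desk, so I'll redo them with a colour ratio and cross-check with the scene view.

```bash
python3 - <<'E'
from m import *
top=cv2.imread("pics/top0.png")[:,:,::-1]; sc=cv2.imread("pics/scene0.png")[:,:,::-1]
rt=lambda t:(lambda c:c[:,:,2]/(c[:,:,0]+1)>t)
c2p=lambda P:[(120-.26+x/2.1,120-.26+y/2.1) for x,y in P]
for k in (.5,.56):
  for cam,im,L in (("top",top,[("mtray",(118,125,222,232),14),("etray",(240,122,306,192),18),("big",(405,243,448,285),19),("small",(272,235,300,263),15),("base",(452,150,490,186),6),("rest",(330,130,396,198),26)]),
    ("scene",sc,[("big",(222,190,255,220),19),("small",(312,262,344,288),15),("base",(114,214,152,238),6)])):
   for n,box,z in L:
    ct=blob(im,box,rt(k)); (cx,cy),(a,b),t=rect(cam,ct,z); print(k,cam,n,np.round([cx,cy,a,b,t],1))
for n,z,P in [("mtray",14,[(61,31),(196,61),(150,219),(14,187)]),("etray",18,[(281,20),(374,33),(360,140),(265,127)]),("rest",26,[(454,42),(565,40),(570,134),(459,140)]),
 ("mA",29,[(482,20),(490,142)]),("mB",29,[(536,31),(545,155)]),("big",19,[(643,301)]),("small",15,[(348,271)]),("base",6,[(736,102)])]:
    w=px2w("top",c2p(P),z); print(n,w.mean(0).round(1),"edges",np.linalg.norm(np.diff(w,axis=0),axis=1).round(0),"ang",np.degrees(np.arctan2(*(w[-1]-w[0])[1::-1])).round(1))
E
```

```text
0.5 top mtray [5.912e+02 3.007e+02 2.278e+02 2.173e+02 5.000e-01]
0.5 top etray [627.8  89.4 132.  144.2  89.2]
0.5 top big [ 407.  -210.    84.8   80.6   88.8]
0.5 top small [441.4  64.3  52.9  53.2  89.2]
0.5 top base [ 603.1 -314.6   82.4   74.3   89.6]
0.5 top rest [608.2 -91.4 130.9 138.9  88.8]
0.5 scene big [ 423.  -191.6   89.5   52.9   49.1]
0.5 scene small [451.6  73.6  55.3  48.2  71.4]
0.5 scene base [ 605.9 -307.5   69.    69.9   23.7]
0.56 top mtray [588.1 302.3 174.2 179.1  73.3]
0.56 top etray [624.9  92.8 112.4 129.6  80.2]
0.56 top big [ 404.7 -210.2   75.3   65.6   36.3]
0.56 top small [436.   66.5  49.4  53.   49.1]
0.56 top base [ 599.8 -313.9   78.4   67.6   89.6]
0.56 top rest [608.  -92.4 125.5 136.2  87.6]
0.56 scene big [ 423.6 -189.6   85.7   51.1   49.1]
0.56 scene small [466.5  76.9  19.   16.5  18.2]
0.56 scene base [ 603.2 -306.5   68.7   61.3   28.2]
mtray [586.9 296.8  14. ] edges [139. 159. 137.] ang 165.2
etray [624.4  89.3  18. ] edges [ 91. 106.  91.] ang 172.0
rest [610.4 -92.7  26. ] edges [106.  92. 105.] ang -178.6
mA [617.8 -67.9  29. ] edges [119.] ang -178.0
mB [ 605.5 -119.1   29. ] edges [121.] ang -178.1
big [ 407.6 -209.4   19. ] edges [] ang 0.0
small [440.8  64.3  15. ] edges [] ang 0.0
base [ 601.  -313.4    6. ] edges [] ang 0.0
```

Hand-read corners give 139x159, 91x106 and 106x92 mm, and marker lengths of 119 and 121 mm, so the sizes match. Targets are:
- big roll (407,-209)
- spindle (601,-313)
- markers (618,-68) and (605.5,-119)
- marker tray (587,297) with its x axis at -14.8°
- eraser (400,222), yaw 73°
- eraser tray (624,89)
- small roll (441,64)

I'll move to the big roll first.

```bash
cat > go.py <<'E'
import sys
from h import *
# usage: go.py x y z yaw : print tool-frame shift after spinning to yaw
x,y,z,yaw=map(float,sys.argv[1:5]); s=r.get_state(); p=s["tool_pos"]
M=R.from_quat(s["tool_rot"]).as_matrix(); y0=np.degrees(np.arctan2(M[1,0],M[0,0]))
d=(y0-yaw+180)%360-180; a=np.radians(yaw); w=np.array([x,y])-p[:2]
print("t",s["time"],"p",p.round(1),"yaw",y0.round(1),"spin",(d/6).round(2),"dx %.1f dy %.1f dz %.1f"%(w@[np.cos(a),np.sin(a)],w@[np.sin(a),-np.cos(a)],p[2]-z),"gap",round(s["finger_gap"],1),"q6",s["joint_positions"][5].round(2))
E
python3 go.py 407.5 -209.5 5 26.7
```

```text
t 0.1 p [ 258.1 -513.4  213.2] yaw 26.7 spin -0.0 dx 270.0 dy -204.3 dz 208.2 gap 91.0 q6 -0.02
```

servo_tool(
  motion=[
    {"travel": [27, -20.4, 10]},
    {"travel": [27, -20.4, 10]},
    {"travel": [27, -20.4, 10]},
    {"travel": [27, -20.4, 10]},
    {"travel": [27, -20.4, 10]},
    {"travel": [27, -20.4, 10]},
    {"travel": [27, -20.4, 10]},
    {"travel": [27, -20.4, 10]},
    {"travel": [27, -20.4, 10]},
    {"travel": [27, -20.4, 10]},
    {"travel": [0, 0, 20]},
    {"travel": [0, 0, 0]},
  ],
  hand=1,
  squeeze=15,
)

```text
validation failed for argument at $.mo...
```

```bash
python3 go.py 407.5 -209.5 5 26.7; python3 -c "
from h import *
im=shot('scene','pics/a.png'); cv2.imwrite('pics/a1.png',cv2.resize(im[120:300,100:400],None,fx=2.5,fy=2.5)[:,:,::-1])"
```

```text
t 0.1 p [ 258.1 -513.4  213.2] yaw 26.7 spin -0.0 dx 270.0 dy -204.3 dz 208.2 gap 91.0 q6 -0.02
```

View pics/a1.png

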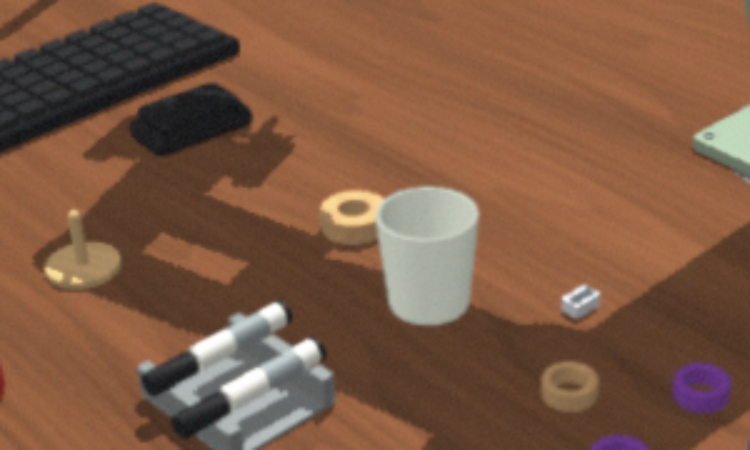

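The call was refused, probably because each row needs a spin value, so nothing moved. The view shows the scene unchanged, with the spindle at crop (82,265) and the big roll at (352,217), just beside the cup. I'll retry with spin included.

servo_tool(
  motion=[
    {"travel": [27, -20.4, 10], "spin": 0},
    {"travel": [27, -20.4, 10], "spin": 0},
    {"travel": [27, -20.4, 10], "spin": 0},
    {"travel": [27, -20.4, 10], "spin": 0},
    {"travel": [27, -20.4, 10], "spin": 0},
    {"travel": [27, -20.4, 10], "spin": 0},
    {"travel": [27, -20.4, 10], "spin": 0},
    {"travel": [27, -20.4, 10], "spin": 0},
    {"travel": [27, -20.4, 10], "spin": 0},
    {"travel": [27, -20.4, 10], "spin": 0},
    {"travel": [0, 0, 20], "spin": 0},
    {"travel": [0, 0, 0], "spin": 0},
  ],
  hand=1,
  squeeze=15,
)

```text
time: 1.35
tool_pos: [406.4, -208.5, 92.0]
tool_rot: [0.973, 0.232, -0.002, -0.002]
contact_force: [-0.6, 0.5, -0.6]
finger_gap: 90.9
gripper_force: 0.0
```

```bash
python3 go.py 407.5 -209.5 5 26.7; python3 -c "
from h import *
print(px2w('scene',[(100+82/2.5,120+265/2.5)],6).round(1),px2w('scene',[(100+352/2.5,120+208/2.5)],19).round(1),px2w('scene',[(100+570/2.5,120+375/2.5)],15).round(1))
im=shot('scene','pics/a.png'); cv2.imwrite('pics/a2.png',cv2.resize(im[120:300,100:400],None,fx=2.5,fy=2.5)[:,:,::-1])"
```

```text
t 1.35 p [ 406.4 -208.5   92. ] yaw 26.8 spin 0.02 dx 0.5 dy 1.4 dz 87.0 gap 90.9 q6 0.6
[[ 607.3 -304.5    6. ]] [[ 412.9 -203.8   19. ]] [[443.2  66.9  15. ]]
```

```bash
python3 -c "
from h import *
a=cv2.imread('pics/a.png')[110:290,100:300]; t=shot('top','pics/t.png')[130:310,340:540,::-1]
cv2.imwrite('pics/a3.png',cv2.resize(np.hstack([a,t]),None,fx=2,fy=2,interpolation=cv2.INTER_CUBIC))"
```

```text
(no output)
```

View pics/a3.png

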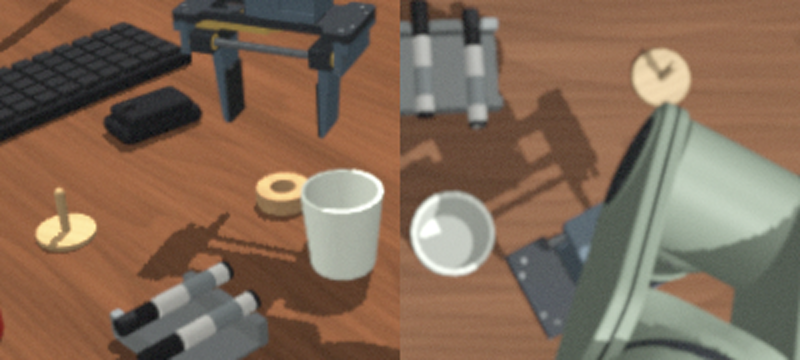

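The scene half shows the fingertips at crop (231,120) and (325,135), the spindle base at (66,233) and the post. The top half shows the spindle base at (662,76). The known TCP lets me measure the scene camera's bias.

```bash
python3 -c "
from h import *
print(px2w('scene',[(215.5,170),(262.5,177.5)],92).mean(0).round(1), px2w('scene',[(133,226.5),(131,204.5)],6).round(1), px2w('scene',[(130,204.5)],53).round(1),px2w('top',[(471,168)],6).round(1),px2w('top',[(470,165)],53).round(1))"
```

```text
[ 419.1 -197.1   92. ] [[ 608.  -302.7    6. ]
 [ 567.2 -378.2    6. ]] [[ 603.6 -306.8   53. ]] [[ 601.6 -315.1    6. ]] [[ 595. -299.   53.]]
```

The scene camera reads about 12 mm too high in x and y at the known TCP, so I'll trust the top view. Next I'll descend and grasp the big roll.

servo_tool(
  motion=[
    {"travel": [0.5, 1.4, 25], "spin": 0},
    {"travel": [0, 0, 25], "spin": 0},
    {"travel": [0, 0, 20], "spin": 0},
    {"travel": [0, 0, 16], "spin": 0},
    {"travel": [0, 0, 0], "spin": 0},
    {"travel": [0, 0, 0], "spin": 0},
  ],
)

```text
time: 2.05
tool_pos: [409.4, -212.2, 8.7]
tool_rot: [0.973, 0.23, 0.0, 0.0]
contact_force: [-0.5, -0.2, 0.0]
finger_gap: 90.9
gripper_force: 0.0
```

servo_tool(
  motion=[
    {"travel": [0, 0, 0], "spin": 0},
    {"travel": [0, 0, 0], "spin": 0},
    {"travel": [0, 0, 0], "spin": 0},
    {"travel": [0, 0, 0], "spin": 0},
    {"travel": [0, 0, 0], "spin": 0},
    {"travel": [0, 0, 0], "spin": 0},
    {"travel": [0, 0, 0], "spin": 0},
    {"travel": [0, 0, 0], "spin": 0},
    {"travel": [0, 0, 0], "spin": 0},
    {"travel": [0, 0, 0], "spin": 0},
  ],
  hand=0.4,
)

```text
time: 3.05
tool_pos: [409.0, -211.2, 8.2]
tool_rot: [0.973, 0.231, 0.0, 0.0]
contact_force: [-1.6, 0.9, 5.8]
finger_gap: 56.2
gripper_force: 15.0
```

```bash
python3 go.py 601.5 -313.5 120 26.7
```

```text
t 3.05 p [ 409.  -211.2    8.2] yaw 26.7 spin -0.0 dx 126.0 dy 177.8 dz -111.8 gap 56.2 q6 0.6
```

servo_tool(
  motion=[
    {"travel": [0, 0, -20], "spin": 0},
    {"travel": [0, 0, -40], "spin": 0},
    {"travel": [0, 0, -40], "spin": 0},
    {"travel": [21, 29.6, -10], "spin": 0},
    {"travel": [21, 29.6, 0], "spin": 0},
    {"travel": [21, 29.6, 0], "spin": 0},
    {"travel": [21, 29.6, 0], "spin": 0},
    {"travel": [21, 29.6, 0], "spin": 0},
    {"travel": [21, 29.6, 0], "spin": 0},
    {"travel": [0, 0, 0], "spin": 0},
    {"travel": [0, 0, 0], "spin": 0},
    {"travel": [0, 0, 0], "spin": 0},
  ],
)

```text
time: 4.25
tool_pos: [600.1, -312.7, 117.3]
tool_rot: [0.973, 0.231, -0.001, -0.001]
contact_force: [-0.2, -0.3, -0.1]
finger_gap: 55.9
gripper_force: 15.0
```

```bash
python3 go.py 601.5 -313.5 62 26.7;  python3 -c "
from h import *
a=shot('scene','pics/b.png')[90:250,40:240,::-1]; t=shot('top','pics/tb.png')[90:250,380:580,::-1]
cv2.imwrite('pics/b1.png',cv2.resize(np.hstack([a,t]),None,fx=2,fy=2,interpolation=cv2.INTER_CUBIC))"
```

```text
t 4.25 p [ 600.1 -312.7  117.3] yaw 26.7 spin -0.0 dx 0.9 dy 1.3 dz 55.3 gap 55.9 q6 0.61
```

View pics/b1.png

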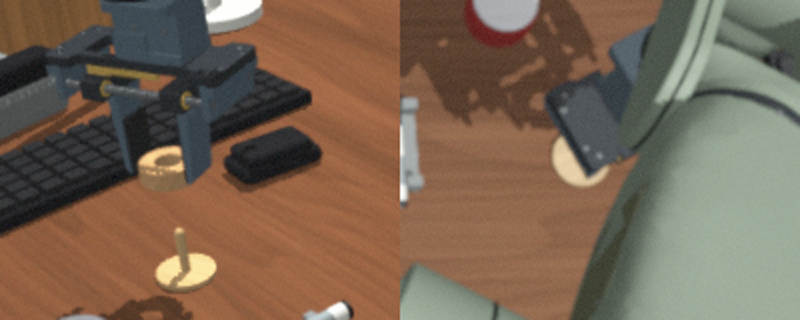

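```bash
python3 -c "
from h import *
print(px2w('scene',[(123.5,169.5)],128).round(1),px2w('scene',[(130,205)],53).round(1),px2w('scene',[(133,225.5)],6).round(1))"
```

```text
[[ 602.8 -309.4  128. ]] [[ 604.6 -305.2   53. ]] [[ 606.1 -305.8    6. ]]
```

Relative to the roll, the scene puts the post about (+2.5,+4) mm off and the top view about (+1.5,-1). I'll take the mean, (602,-311.5), which is well inside the 8 mm bore clearance. I'm lowering in two stages.

servo_tool(
  motion=[
    {"travel": [2.2, -0.2, 10], "spin": 0},
    {"travel": [0, 0, 20], "spin": 0},
    {"travel": [0, 0, 15], "spin": 0},
    {"travel": [0, 0, 10], "spin": 0},
    {"travel": [0, 0, 10], "spin": 0},
    {"travel": [0, 0, 0], "spin": 0},
    {"travel": [0, 0, 0], "spin": 0},
  ],
)

```text
time: 5.05
tool_pos: [603.3, -312.2, 53.2]
tool_rot: [0.973, 0.231, 0.0, 0.0]
contact_force: [-0.1, 0.1, -0.0]
finger_gap: 55.8
gripper_force: 15.0
```

servo_tool(
  motion=[
    {"travel": [0, 0, 10], "spin": 0},
    {"travel": [0, 0, 10], "spin": 0},
    {"travel": [0, 0, 10], "spin": 0},
    {"travel": [0, 0, 5], "spin": 0},
    {"travel": [0, 0, 0], "spin": 0},
    {"travel": [0, 0, 0], "spin": 0},
  ],
)

```text
time: 5.65
tool_pos: [603.3, -312.2, 17.9]
tool_rot: [0.973, 0.231, 0.0, 0.0]
contact_force: [0.8, -0.2, -0.4]
finger_gap: 55.8
gripper_force: 15.0
```

servo_tool(
  motion=[
    {"travel": [0, 0, 3], "spin": 0},
    {"travel": [0, 0, 0], "spin": 0},
    {"travel": [0, 0, 0], "spin": 0},
  ],
)

```text
time: 5.95
tool_pos: [603.2, -312.2, 15.1]
tool_rot: [0.973, 0.231, 0.0, 0.0]
contact_force: [0.2, -0.4, 0.3]
finger_gap: 55.7
gripper_force: 15.0
```

servo_tool(
  motion=[
    {"travel": [0, 0, 0], "spin": 0},
    {"travel": [0, 0, 0], "spin": 0},
    {"travel": [0, 0, 0], "spin": 0},
    {"travel": [0, 0, 0], "spin": 0},
    {"travel": [0, 0, 0], "spin": 0},
    {"travel": [0, 0, 0], "spin": 0},
    {"travel": [0, 0, 0], "spin": 0},
    {"travel": [0, 0, -15], "spin": 0},
    {"travel": [0, 0, -25], "spin": 0.5},
    {"travel": [0, 0, -40], "spin": 1},
    {"travel": [0, 0, -30], "spin": 1},
    {"travel": [0, 0, 0], "spin": 1},
  ],
  hand=0.9,
)

```text
time: 7.15
tool_pos: [606.2, -313.8, 132.2]
tool_rot: [0.999, 0.047, 0.005, 0.003]
contact_force: [-0.3, -0.6, 0.5]
finger_gap: 81.8
gripper_force: 0.0
```

```bash
python3 go.py 618 -68 100 2;  python3 -c "
from h import *
a=shot('scene','pics/c.png')[140:300,60:260,::-1]; t=shot('top','pics/tc.png')[90:250,320:520,::-1]
cv2.imwrite('pics/c1.png',cv2.resize(np.hstack([a,t]),None,fx=2,fy=2,interpolation=cv2.INTER_CUBIC))"
```

```text
t 7.15 p [ 606.2 -313.8  132.2] yaw 5.4 spin 0.57 dx 20.4 dy -245.2 dz 32.2 gap 81.8 q6 0.98
```

View pics/c1.png

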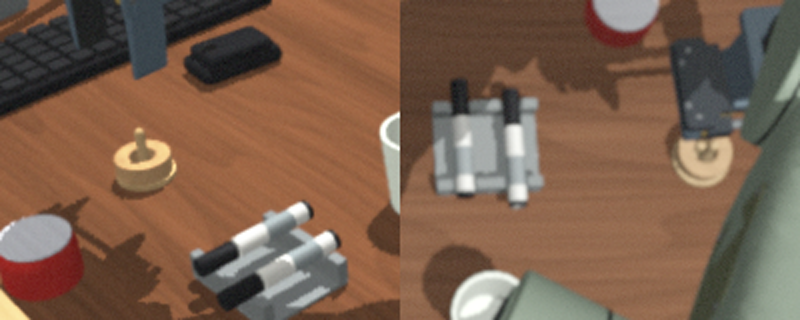

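The big roll sits on the base with the post through it, at crop (143,165). The markers are unmoved, near crop (463,138) and (514,149). Next is marker A.

servo_tool(
  motion=[
    {"travel": [0, 0, 0], "spin": 0.57},
    {"travel": [2, -25, 0], "spin": 0},
    {"travel": [2, -35, 0], "spin": 0},
    {"travel": [2, -35, 0], "spin": 0},
    {"travel": [3, -35, 0], "spin": 0},
    {"travel": [3, -35, 5], "spin": 0},
    {"travel": [3, -35, 15], "spin": 0},
    {"travel": [3, -35, 20], "spin": 0},
    {"travel": [2.4, -10.2, 20], "spin": 0},
    {"travel": [0, 0, 0], "spin": 0},
    {"travel": [0, 0, 0], "spin": 0},
    {"travel": [0, 0, 0], "spin": 0},
  ],
  hand=0.44,
)

```text
time: 8.45
tool_pos: [614.5, -67.4, 66.0]
tool_rot: [1.0, 0.02, 0.001, 0.0]
contact_force: [-1.2, -0.0, 0.7]
finger_gap: 40.4
gripper_force: 0.0
```

```bash
python3 go.py 618 -68 22 2;  python3 -c "
from h import *
a=shot('scene','pics/d.png')[200:320,130:280,::-1]; t=shot('top','pics/td.png')[100:220,310:460,::-1]
cv2.imwrite('pics/d1.png',cv2.resize(np.hstack([a,t]),None,fx=2.6,fy=2.6,interpolation=cv2.INTER_CUBIC))"
```

```text
t 8.45 p [614.5 -67.4  66. ] yaw 2.3 spin 0.04 dx 3.5 dy 0.7 dz 44.0 gap 40.4 q6 1.4
```

View pics/d1.png

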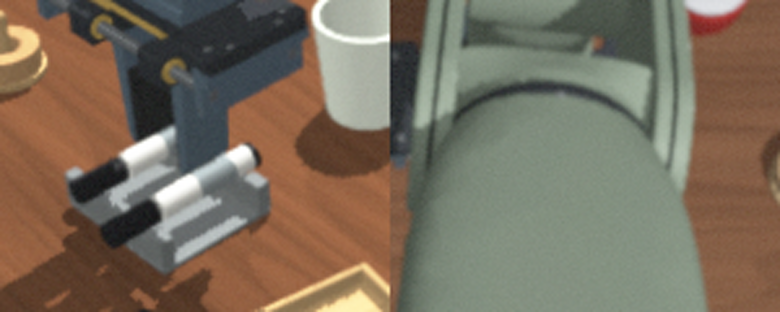

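The gripper straddles marker A's mid-barrel in the scene view, with the near finger at crop (200,165). Its descent lands on the near side of the barrel. Going down to grasp.

servo_tool(
  motion=[
    {"travel": [3.5, 0.7, 10], "spin": 0},
    {"travel": [0, 0, 10], "spin": 0},
    {"travel": [0, 0, 12], "spin": 0},
    {"travel": [0, 0, 12], "spin": 0},
    {"travel": [0, 0, 0], "spin": 0},
    {"travel": [0, 0, 0], "spin": 0},
  ],
)

```text
time: 9.15
tool_pos: [617.1, -66.9, 20.2]
tool_rot: [1.0, 0.02, -0.001, -0.0]
contact_force: [-0.5, -0.1, 0.7]
finger_gap: 39.8
gripper_force: 0.0
```

servo_tool(
  motion=[
    {"travel": [0, 0, 0], "spin": 0},
    {"travel": [0, 0, 0], "spin": 0},
    {"travel": [0, 0, 0], "spin": 0},
    {"travel": [0, 0, 0], "spin": 0},
    {"travel": [0, 0, 0], "spin": 0},
    {"travel": [0, 0, 0], "spin": 0},
    {"travel": [0, 0, 0], "spin": 0},
    {"travel": [0, 0, 0], "spin": 0},
  ],
  hand=0.1,
  squeeze=12,
)

```text
time: 9.95
tool_pos: [617.7, -66.9, 21.4]
tool_rot: [1.0, 0.02, 0.0, 0.0]
contact_force: [0.5, 0.6, 3.9]
finger_gap: 17.9
gripper_force: 12.0
```

servo_tool(
  motion=[
    {"travel": [0, 0, -15], "spin": 0},
    {"travel": [0, 0, -30], "spin": 0},
    {"travel": [0, 0, -40], "spin": 0},
    {"travel": [0, 0, -20], "spin": 0.9},
    {"travel": [0, 0, 0], "spin": 0.9},
    {"travel": [0, 0, 0], "spin": 0.9},
    {"travel": [0, 0, 0], "spin": 0.1},
    {"travel": [0, 0, 0], "spin": 0},
  ],
)

```text
time: 10.75
tool_pos: [617.0, -66.9, 125.4]
tool_rot: [0.992, -0.126, -0.001, 0.0]
contact_force: [0.5, 0.2, -0.6]
finger_gap: 17.8
gripper_force: 12.0
```

```bash
python3 go.py 595.4 328.9 50 -14.8; python3 -c "
from h import *
shot('top','pics/te.png');shot('scene','pics/e.png')"
```

```text
t 10.75 p [617.  -66.9 125.4] yaw -14.4 spin 0.06 dx -122.0 dy -377.1 dz 75.4 gap 17.8 q6 1.7
```

servo_tool(
  motion=[
    {"travel": [-8, -24, 0], "spin": 0.06},
    {"travel": [-11, -34, 0], "spin": 0},
    {"travel": [-11, -34, 0], "spin": 0},
    {"travel": [-11, -34, 0], "spin": 0},
    {"travel": [-11, -34, 0], "spin": 0},
    {"travel": [-11, -34, 0], "spin": 0},
    {"travel": [-11, -34, 0], "spin": 0},
    {"travel": [-11, -34, 0], "spin": 0},
    {"travel": [-11, -34, 0], "spin": 0},
    {"travel": [-11, -34, 10], "spin": 0},
    {"travel": [-10, -32, 20], "spin": 0},
    {"travel": [-5, -15, 30], "spin": 0},
  ],
)

```text
time: 12.05
tool_pos: [597.1, 332.5, 66.8]
tool_rot: [0.992, -0.128, 0.002, -0.002]
contact_force: [0.5, -0.4, -0.2]
finger_gap: 17.8
gripper_force: 12.0
```

servo_tool(
  motion=[
    {"travel": [0, 0, 0], "spin": 0},
    {"travel": [0, 0, 0], "spin": 0},
    {"travel": [0, 0, 0], "spin": 0},
  ],
)

```text
time: 12.35
tool_pos: [597.2, 328.2, 67.2]
tool_rot: [0.992, -0.13, 0.001, -0.0]
contact_force: [0.1, -0.2, -1.0]
finger_gap: 17.9
gripper_force: 12.0
```

```bash
python3 go.py 595.4 328.9 8 -14.8; python3 -c "
from h import *
a=shot('scene','pics/f.png')[320:480,280:480,::-1]; t=shot('top','pics/tf.png')[110:270,110:310,::-1]
cv2.imwrite('pics/f1.png',cv2.resize(np.hstack([a,t]),None,fx=2,fy=2,interpolation=cv2.INTER_CUBIC))"
```

```text
t 12.35 p [597.2 328.2  67.2] yaw -14.9 spin -0.02 dx -1.9 dy -0.3 dz 59.2 gap 17.9 q6 2.32
```

View pics/f1.png

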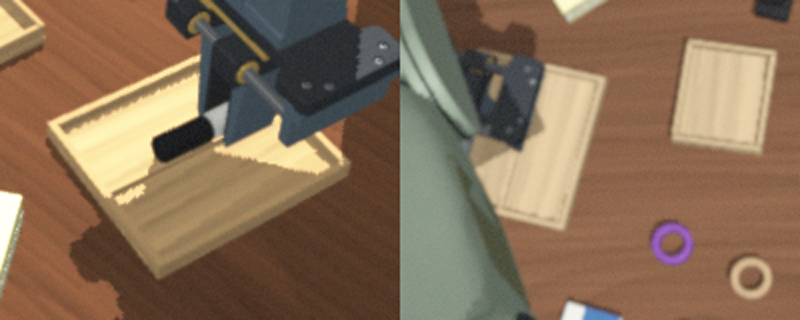

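Marker A is over the far lane and parallel to the tray, with its cap at crop (180,135). Lowering, then releasing.

servo_tool(
  motion=[
    {"travel": [-1.9, 0, 15], "spin": 0},
    {"travel": [0, 0, 15], "spin": 0},
    {"travel": [0, 0, 12], "spin": 0},
    {"travel": [0, 0, 10], "spin": 0},
    {"travel": [0, 0, 5], "spin": 0},
    {"travel": [0, 0, 2], "spin": 0},
    {"travel": [0, 0, 0], "spin": 0},
    {"travel": [0, 0, 0], "spin": 0},
    {"travel": [0, 0, 0], "spin": 0},
  ],
)

```text
time: 13.35
tool_pos: [594.7, 329.5, 7.4]
tool_rot: [0.992, -0.13, 0.0, -0.0]
contact_force: [1.0, -0.8, -1.4]
finger_gap: 17.8
gripper_force: 12.0
```

servo_tool(
  motion=[
    {"travel": [0, 0, 0], "spin": 0},
    {"travel": [0, 0, 0], "spin": 0},
    {"travel": [0, 0, 0], "spin": 0},
    {"travel": [0, 0, 0], "spin": 0},
    {"travel": [0, 0, 0], "spin": 0},
    {"travel": [0, 0, -5], "spin": 0},
    {"travel": [0, 0, -15], "spin": 0},
    {"travel": [0, 0, -30], "spin": 0},
    {"travel": [0, 0, -40], "spin": -0.5},
    {"travel": [0, 0, -30], "spin": -0.9},
    {"travel": [0, 0, 0], "spin": -0.9},
    {"travel": [0, 0, 0], "spin": -0.5},
  ],
  hand=0.28,
)

```text
time: 14.55
tool_pos: [595.3, 329.7, 130.4]
tool_rot: [1.0, 0.018, 0.002, -0.001]
contact_force: [-0.7, -0.1, -1.3]
finger_gap: 25.6
gripper_force: 0.0
```

```bash
python3 go.py 605.5 -118 66 2; python3 -c "
from h import *
a=shot('scene','pics/g.png')[320:480,280:480,::-1]
cv2.imwrite('pics/g1.png',cv2.resize(a,None,fx=2,fy=2,interpolation=cv2.INTER_CUBIC))"
```

```text
t 14.55 p [595.3 329.7 130.4] yaw 2.1 spin 0.01 dx -5.5 dy 447.8 dz 64.4 gap 25.6 q6 2.02
```

View pics/g1.png

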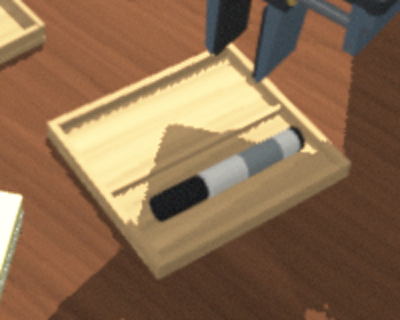

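Marker A lies along the lane, centred between the end walls, with its ends at crop (180,200) and (290,138). Now marker B.

servo_tool(
  motion=[
    {"travel": [0, 25, 0], "spin": 0},
    {"travel": [-0.5, 38, 0], "spin": 0},
    {"travel": [-0.5, 38, 0], "spin": 0},
    {"travel": [-0.5, 38, 0], "spin": 0},
    {"travel": [-0.5, 38, 0], "spin": 0},
    {"travel": [-0.5, 38, 0], "spin": 0},
    {"travel": [-0.5, 38, 0], "spin": 0},
    {"travel": [-0.5, 38, 0], "spin": 0},
    {"travel": [-0.5, 38, 0], "spin": 0},
    {"travel": [-0.5, 38, 0], "spin": 0},
    {"travel": [-0.5, 38, 10], "spin": 0},
    {"travel": [-0.5, 30, 20], "spin": 0},
  ],
  hand=0.44,
)

```text
time: 15.8
tool_pos: [604.9, -108.2, 99.3]
tool_rot: [1.0, 0.016, 0.003, 0.001]
contact_force: [0.8, 0.6, 0.2]
finger_gap: 40.0
gripper_force: 0.0
```

servo_tool(
  motion=[
    {"travel": [-0.5, 12.8, 30], "spin": 0},
    {"travel": [0, 0, 4], "spin": 0},
    {"travel": [0, 0, 0], "spin": 0},
    {"travel": [0, 0, 0], "spin": 0},
    {"travel": [0, 0, 0], "spin": 0},
  ],
)

```text
time: 16.3
tool_pos: [604.4, -117.6, 64.7]
tool_rot: [1.0, 0.017, 0.001, 0.0]
contact_force: [-0.2, 0.3, -0.0]
finger_gap: 40.4
gripper_force: 0.0
```

```bash
python3 go.py 605.5 -118.5 21.5 2
```

```text
t 16.3 p [ 604.4 -117.6   64.7] yaw 2.0 spin -0.0 dx 1.0 dy 0.9 dz 43.2 gap 40.4 q6 1.33
```

servo_tool(
  motion=[
    {"travel": [1, 0.5, 10], "spin": 0},
    {"travel": [0, 0, 10], "spin": 0},
    {"travel": [0, 0, 12], "spin": 0},
    {"travel": [0, 0, 11], "spin": 0},
    {"travel": [0, 0, 0], "spin": 0},
    {"travel": [0, 0, 0], "spin": 0},
  ],
)

```text
time: 16.9
tool_pos: [604.1, -119.0, 19.3]
tool_rot: [1.0, 0.017, -0.001, -0.0]
contact_force: [0.7, 0.6, 0.5]
finger_gap: 40.2
gripper_force: 0.0
```

servo_tool(
  motion=[
    {"travel": [0, 0, 0], "spin": 0},
    {"travel": [0, 0, 0], "spin": 0},
    {"travel": [0, 0, 0], "spin": 0},
    {"travel": [0, 0, 0], "spin": 0},
    {"travel": [0, 0, 0], "spin": 0},
    {"travel": [0, 0, 0], "spin": 0},
    {"travel": [0, 0, 0], "spin": 0},
    {"travel": [0, 0, 0], "spin": 0},
  ],
  hand=0.1,
)

```text
time: 17.7
tool_pos: [604.6, -119.1, 20.3]
tool_rot: [1.0, 0.017, 0.0, 0.0]
contact_force: [-0.2, -0.0, 2.6]
finger_gap: 17.9
gripper_force: 12.0
```

servo_tool(
  motion=[
    {"travel": [0, 0, -15], "spin": 0},
    {"travel": [0, 0, -30], "spin": 0},
    {"travel": [0, 0, -40], "spin": 0},
    {"travel": [0, 0, -20], "spin": 0.9},
    {"travel": [0, 0, 0], "spin": 0.9},
    {"travel": [0, 0, 0], "spin": 0.9},
    {"travel": [0, 0, 0], "spin": 0.1},
    {"travel": [0, 0, 0], "spin": 0},
  ],
)

```text
time: 18.5
tool_pos: [604.0, -118.9, 124.4]
tool_rot: [0.992, -0.129, -0.0, -0.0]
contact_force: [-0.3, 0.5, -0.0]
finger_gap: 17.6
gripper_force: 12.0
```

```bash
python3 go.py 578.6 264.9 50 -14.8
```

```text
t 18.5 p [ 604.  -118.9  124.4] yaw -14.8 spin 0.0 dx -122.6 dy -364.6 dz 74.4 gap 17.6 q6 1.62
```

servo_tool(
  motion=[
    {"travel": [-8, -24, 0], "spin": 0},
    {"travel": [-11.3, -33.5, 0], "spin": 0},
    {"travel": [-11.3, -33.5, 0], "spin": 0},
    {"travel": [-11.3, -33.5, 0], "spin": 0},
    {"travel": [-11.3, -33.5, 0], "spin": 0},
    {"travel": [-11.3, -33.5, 0], "spin": 0},
    {"travel": [-11.3, -33.5, 0], "spin": 0},
    {"travel": [-11.3, -33.5, 0], "spin": 0},
    {"travel": [-11.3, -33.5, 0], "spin": 0},
    {"travel": [-11.3, -33.5, 10], "spin": 0},
    {"travel": [-8.4, -25, 20], "spin": 0},
    {"travel": [-4.5, -14.1, 28], "spin": 0},
  ],
)

```text
time: 19.7
tool_pos: [580.1, 267.7, 67.3]
tool_rot: [0.992, -0.128, 0.001, -0.001]
contact_force: [0.6, 0.1, -0.2]
finger_gap: 17.5
gripper_force: 12.0
```

servo_tool(
  motion=[
    {"travel": [0, 0, 0], "spin": 0},
    {"travel": [0, 0, 0], "spin": 0},
    {"travel": [0, 0, 0], "spin": 0},
  ],
)

```text
time: 20.0
tool_pos: [580.4, 264.3, 68.1]
tool_rot: [0.992, -0.13, 0.001, -0.0]
contact_force: [0.0, -1.2, -0.2]
finger_gap: 17.7
gripper_force: 12.0
```

```bash
python3 go.py 578.6 264.9 7 -14.8
```

```text
t 20.0 p [580.4 264.3  68.1] yaw -14.9 spin -0.02 dx -1.9 dy -0.1 dz 61.1 gap 17.7 q6 2.24
```

servo_tool(
  motion=[
    {"travel": [-1.9, 0, 15], "spin": 0},
    {"travel": [0, 0, 15], "spin": 0},
    {"travel": [0, 0, 12], "spin": 0},
    {"travel": [0, 0, 10], "spin": 0},
    {"travel": [0, 0, 5], "spin": 0},
    {"travel": [0, 0, 3.3], "spin": 0},
    {"travel": [0, 0, 0], "spin": 0},
    {"travel": [0, 0, 0], "spin": 0},
    {"travel": [0, 0, 0], "spin": 0},
  ],
)

```text
time: 20.9
tool_pos: [578.0, 265.6, 7.1]
tool_rot: [0.992, -0.13, 0.0, -0.0]
contact_force: [0.1, 0.9, 0.4]
finger_gap: 17.7
gripper_force: 12.0
```

servo_tool(
  motion=[
    {"travel": [0, 0, 0], "spin": 0},
    {"travel": [0, 0, 0], "spin": 0},
    {"travel": [0, 0, 0], "spin": 0},
    {"travel": [0, 0, 0], "spin": 0},
    {"travel": [0, 0, 0], "spin": 0},
    {"travel": [0, 0, -5], "spin": 0},
    {"travel": [0, 0, -15], "spin": 0},
    {"travel": [0, 0, -30], "spin": 0},
    {"travel": [0, 0, -30], "spin": -0.5},
    {"travel": [0, 0, -10], "spin": -1},
    {"travel": [0, 0, 0], "spin": -1},
    {"travel": [0, 0, 0], "spin": -1},
  ],
  hand=0.28,
)

```text
time: 22.1
tool_pos: [578.0, 265.5, 97.9]
tool_rot: [0.998, 0.055, 0.001, -0.0]
contact_force: [0.1, 0.0, 0.3]
finger_gap: 25.6
gripper_force: 0.0
```

servo_tool(
  motion=[
    {"travel": [0, 0, 0], "spin": -1},
    {"travel": [0, 0, 0], "spin": -1},
    {"travel": [0, 0, 0], "spin": -1},
    {"travel": [0, 0, 0], "spin": -1},
    {"travel": [0, 0, 0], "spin": -1},
    {"travel": [0, 0, 0], "spin": -1},
    {"travel": [0, 0, 0], "spin": -1},
    {"travel": [0, 0, 0], "spin": -1},
    {"travel": [0, 0, 0], "spin": -1},
    {"travel": [0, 0, 0], "spin": -1},
    {"travel": [0, 0, 0], "spin": -1},
    {"travel": [0, 0, 0], "spin": -0.1},
  ],
  hand=0.55,
)

```text
time: 23.3
tool_pos: [577.7, 265.4, 97.0]
tool_rot: [0.805, 0.593, 0.0, 0.0]
contact_force: [-0.6, 0.4, -0.3]
finger_gap: 50.2
gripper_force: 0.0
```

```bash
python3 go.py 400.5 221.7 60 73; python3 - <<'E'
from m import *
a=shot('scene','pics/i.png'); t=shot('top','pics/ti.png')
cv2.imwrite('pics/i1.png',np.hstack([cv2.resize(a[320:480,280:480],None,fx=2,fy=2),cv2.resize(t[120:300,110:310],(400,360))[:320]])[:,:,::-1])
for im in (t,cv2.imread('pics/top0.png')[:,:,::-1]):
    ct=blob(im,(184,255,228,287),lambda c:c[:,:,2]>130); print(np.round(np.r_[rect("top",ct,14)[0],rect("top",ct,14)[1],rect("top",ct,14)[2]],1))
E
```

```text
t 23.3 p [577.7 265.4  97. ] yaw 72.7 spin -0.05 dx -93.6 dy -156.7 dz 37.0 gap 50.2 q6 0.71
[395.7 206.8  28.4  25.9  71. ]
[400.6 221.7  60.8  27.9  72.9]
```

View pics/i1.png

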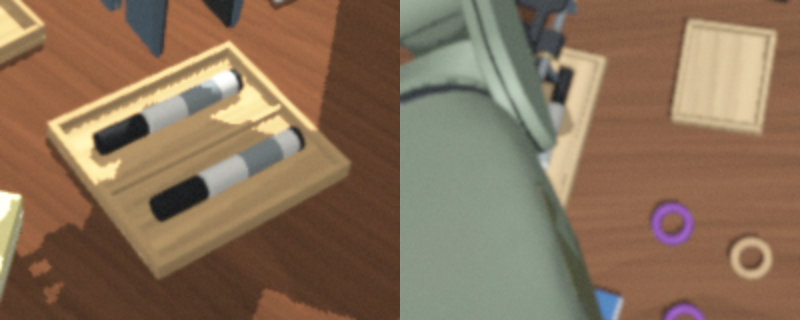

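Both markers lie in their lanes. The eraser tray is now fully lit, and its centre at about px (272,158) matches the earlier reading. Next is the eraser.

servo_tool(
  motion=[
    {"travel": [-12, -20, 0], "spin": 0},
    {"travel": [-18, -30, 0], "spin": 0},
    {"travel": [-18, -30, 5], "spin": 0},
    {"travel": [-18, -30, 10], "spin": 0},
    {"travel": [-18, -30, 10], "spin": 0},
    {"travel": [-9.6, -16.7, 12], "spin": 0},
    {"travel": [0, 0, 0], "spin": 0},
    {"travel": [0, 0, 0], "spin": 0},
    {"travel": [0, 0, 0], "spin": 0},
  ],
  squeeze=15,
)

```text
time: 24.3
tool_pos: [402.5, 223.5, 60.5]
tool_rot: [0.806, 0.592, 0.002, 0.0]
contact_force: [0.3, -0.5, -0.9]
finger_gap: 49.9
gripper_force: 0.0
```

```bash
python3 go.py 400.5 221.7 4 73
```

```text
t 24.3 p [402.5 223.5  60.5] yaw 72.7 spin -0.06 dx -2.4 dy -1.4 dz 56.5 gap 49.9 q6 0.78
```

servo_tool(
  motion=[
    {"travel": [-2, -1, 15], "spin": 0},
    {"travel": [0, 0, 15], "spin": 0},
    {"travel": [0, 0, 12], "spin": 0},
    {"travel": [0, 0, 9], "spin": 0},
    {"travel": [0, 0, 5], "spin": 0},
    {"travel": [0, 0, 0], "spin": 0},
    {"travel": [0, 0, 0], "spin": 0},
    {"travel": [0, 0, 0], "spin": 0},
  ],
)

```text
time: 25.1
tool_pos: [399.2, 221.2, 4.1]
tool_rot: [0.805, 0.593, 0.001, 0.0]
contact_force: [0.2, -0.5, -0.5]
finger_gap: 50.2
gripper_force: 0.0
```

servo_tool(
  motion=[
    {"travel": [0, 0, 0], "spin": 0},
    {"travel": [0, 0, 0], "spin": 0},
    {"travel": [0, 0, 0], "spin": 0},
    {"travel": [0, 0, 0], "spin": 0},
    {"travel": [0, 0, 0], "spin": 0},
    {"travel": [0, 0, 0], "spin": 0},
    {"travel": [0, 0, 0], "spin": 0},
    {"travel": [0, 0, 0], "spin": 0},
  ],
  hand=0.1,
)

```text
time: 25.9
tool_pos: [398.8, 221.0, 3.8]
tool_rot: [0.805, 0.593, 0.0, 0.0]
contact_force: [-1.0, 0.1, 3.2]
finger_gap: 24.0
gripper_force: 15.0
```

servo_tool(
  motion=[
    {"travel": [0, 0, -15], "spin": 0},
    {"travel": [0, 0, -25], "spin": 0},
    {"travel": [0, 0, -35], "spin": 0},
    {"travel": [0, 0, -15], "spin": 0},
    {"travel": [0, 0, 0], "spin": 0},
    {"travel": [0, 0, 0], "spin": 0},
  ],
)

```text
time: 26.5
tool_pos: [398.2, 220.7, 93.0]
tool_rot: [0.805, 0.593, -0.0, -0.0]
contact_force: [-0.2, 0.7, -0.1]
finger_gap: 23.7
gripper_force: 15.0
```

```bash
python3 go.py 624.5 89.5 60 73
```

```text
t 26.5 p [398.2 220.7  93. ] yaw 72.7 spin -0.05 dx -59.3 dy 254.8 dz 33.0 gap 23.7 q6 0.78
```

servo_tool(
  motion=[
    {"travel": [-6, 25, 0], "spin": 0},
    {"travel": [-8, 35, 0], "spin": 0},
    {"travel": [-8, 35, 0], "spin": 0},
    {"travel": [-8, 35, 0], "spin": 0},
    {"travel": [-8, 35, 0], "spin": 0},
    {"travel": [-8, 35, 5], "spin": 0},
    {"travel": [-8, 35, 13], "spin": 0},
    {"travel": [-5.3, 19.8, 15], "spin": 0},
    {"travel": [0, 0, 0], "spin": 0},
    {"travel": [0, 0, 0], "spin": 0},
    {"travel": [0, 0, 0], "spin": 0},
  ],
)

```text
time: 27.6
tool_pos: [623.1, 89.2, 60.3]
tool_rot: [0.805, 0.593, -0.001, -0.001]
contact_force: [-0.4, -0.1, -0.3]
finger_gap: 24.1
gripper_force: 15.0
```

```bash
python3 go.py 624.5 89.5 9.3 73
```

```text
t 27.6 p [623.1  89.2  60.3] yaw 72.7 spin -0.04 dx 0.7 dy 1.2 dz 51.0 gap 24.1 q6 0.42
```

servo_tool(
  motion=[
    {"travel": [0, 0, 15], "spin": 0},
    {"travel": [0, 0, 15], "spin": 0},
    {"travel": [0, 0, 10], "spin": 0},
    {"travel": [0, 0, 6], "spin": 0},
    {"travel": [0, 0, 4], "spin": 0},
    {"travel": [0, 0, 0], "spin": 0},
    {"travel": [0, 0, 0], "spin": 0},
    {"travel": [0, 0, 0], "spin": 0},
  ],
)

```text
time: 28.4
tool_pos: [624.8, 88.6, 11.2]
tool_rot: [0.805, 0.593, 0.0, 0.0]
contact_force: [0.3, 0.7, -0.8]
finger_gap: 23.8
gripper_force: 15.0
```

servo_tool(
  motion=[
    {"travel": [0, 0, 0], "spin": 0},
    {"travel": [0, 0, 0], "spin": 0},
    {"travel": [0, 0, 0], "spin": 0},
    {"travel": [0, 0, 0], "spin": 0},
    {"travel": [0, 0, 0], "spin": 0},
    {"travel": [0, 0, -10], "spin": 0},
    {"travel": [0, 0, -30], "spin": 0},
    {"travel": [0, 0, -30], "spin": 0},
    {"travel": [0, 0, -20], "spin": 0},
    {"travel": [0, 0, 0], "spin": 0},
    {"travel": [0, 0, 0], "spin": 0},
  ],
  hand=0.45,
)

```text
time: 29.5
tool_pos: [624.3, 88.6, 101.0]
tool_rot: [0.805, 0.593, 0.0, 0.0]
contact_force: [-0.6, -0.1, -0.0]
finger_gap: 41.1
gripper_force: 0.0
```

```bash
python3 go.py 440.8 64.5 60 73
```

```text
t 29.5 p [624.3  88.6 101. ] yaw 72.7 spin -0.05 dx -76.7 dy -168.4 dz 41.0 gap 41.1 q6 0.42
```

servo_tool(
  motion=[
    {"travel": [-10, -22, 0], "spin": 0},
    {"travel": [-15, -33, 0], "spin": 0},
    {"travel": [-15, -33, 5], "spin": 0},
    {"travel": [-15, -33, 10], "spin": 0},
    {"travel": [-15, -33, 13], "spin": 0},
    {"travel": [-6.7, -14.4, 13], "spin": 0},
    {"travel": [0, 0, 0], "spin": 0},
    {"travel": [0, 0, 0], "spin": 0},
    {"travel": [0, 0, 0], "spin": 0},
  ],
  hand=0.7,
)

```text
time: 30.4
tool_pos: [442.7, 65.7, 60.0]
tool_rot: [0.805, 0.593, 0.001, 0.001]
contact_force: [1.0, 0.5, 0.4]
finger_gap: 63.8
gripper_force: 0.0
```

```bash
python3 go.py 441 64.5 4.5 73; python3 - <<'E'
from h import *
a=shot('scene','pics/j.png'); t=shot('top','pics/tj.png')
cv2.imwrite('pics/j1.png',np.hstack([cv2.resize(a[220:380,210:410],None,fx=2,fy=2),cv2.resize(t[120:280,220:420],None,fx=2,fy=2)])[:,:,::-1])
E
```

```text
t 30.4 p [442.7  65.7  60. ] yaw 72.7 spin -0.05 dx -1.6 dy -1.3 dz 55.5 gap 63.8 q6 0.42
```

View pics/j1.png

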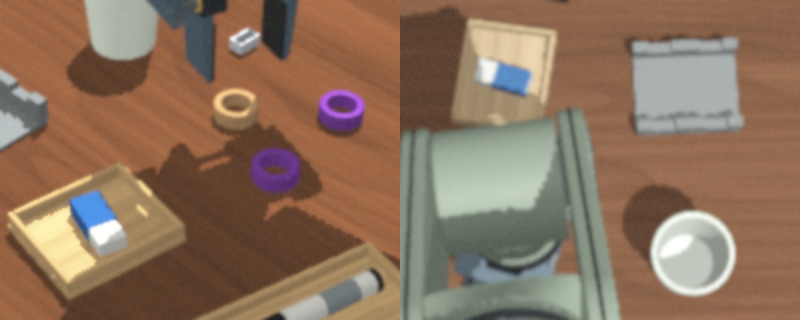

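The eraser lies flat in the middle of the small tray, at crop (98,222), and the cup is upright. The gripper is above the brown ring at crop (235,107), clear of the purple ones. Grasping it now.

servo_tool(
  motion=[
    {"travel": [-1, -0.5, 15], "spin": 0},
    {"travel": [0, 0, 15], "spin": 0},
    {"travel": [0, 0, 12], "spin": 0},
    {"travel": [0, 0, 9], "spin": 0},
    {"travel": [0, 0, 4], "spin": 0},
    {"travel": [0, 0, 0], "spin": 0},
    {"travel": [0, 0, 0], "spin": 0},
    {"travel": [0, 0, 0], "spin": 0},
  ],
)

```text
time: 31.3
tool_pos: [440.5, 64.7, 5.1]
tool_rot: [0.805, 0.593, 0.001, 0.0]
contact_force: [-0.2, -0.7, 0.0]
finger_gap: 64.0
gripper_force: 0.0
```

servo_tool(
  motion=[
    {"travel": [0, 0, 0], "spin": 0},
    {"travel": [0, 0, 0], "spin": 0},
    {"travel": [0, 0, 0], "spin": 0},
    {"travel": [0, 0, 0], "spin": 0},
    {"travel": [0, 0, 0], "spin": 0},
    {"travel": [0, 0, 0], "spin": 0},
    {"travel": [0, 0, 0], "spin": 0},
    {"travel": [0, 0, 0], "spin": 0},
  ],
  hand=0.3,
  squeeze=12,
)

```text
time: 32.1
tool_pos: [440.1, 64.6, 4.8]
tool_rot: [0.805, 0.593, 0.0, 0.0]
contact_force: [-0.9, -0.8, 3.7]
finger_gap: 39.8
gripper_force: 12.0
```

servo_tool(
  motion=[
    {"travel": [0, 0, -15], "spin": 0},
    {"travel": [0, 0, -30], "spin": 0},
    {"travel": [0, 0, -40], "spin": 0},
    {"travel": [0, 0, -35], "spin": 0},
    {"travel": [0, 0, 0], "spin": 0},
    {"travel": [0, 0, 0], "spin": 0},
  ],
)

```text
time: 32.7
tool_pos: [439.9, 64.6, 124.8]
tool_rot: [0.805, 0.593, 0.0, 0.0]
contact_force: [-0.3, 0.3, -1.5]
finger_gap: 39.7
gripper_force: 12.0
```

```bash
python3 go.py 602.5 -312 120 73
```

```text
t 32.7 p [439.9  64.6 124.8] yaw 72.7 spin -0.05 dx -312.6 dy 265.6 dz 4.8 gap 39.7 q6 0.42
```

servo_tool(
  motion=[
    {"travel": [-18, 15.6, 0], "spin": 0},
    {"travel": [-28, 23.8, 0], "spin": 0},
    {"travel": [-28, 23.8, 0], "spin": 0},
    {"travel": [-28, 23.8, 0], "spin": 0},
    {"travel": [-28, 23.8, 0], "spin": 0},
    {"travel": [-28, 23.8, 0], "spin": 0},
    {"travel": [-28, 23.8, 0], "spin": 0},
    {"travel": [-28, 23.8, 0], "spin": 0},
    {"travel": [-28, 23.8, 0], "spin": 0},
    {"travel": [-28, 23.8, 0], "spin": 0},
    {"travel": [-28, 23.8, 0], "spin": 0},
    {"travel": [-14.6, 12, 0], "spin": 0},
  ],
)

```text
time: 33.9
tool_pos: [600.4, -315.1, 121.4]
tool_rot: [0.806, 0.592, -0.001, -0.001]
contact_force: [0.2, -1.2, -0.8]
finger_gap: 39.8
gripper_force: 12.0
```

servo_tool(
  motion=[
    {"travel": [0, 0, 10], "spin": 0},
    {"travel": [0, 0, 10], "spin": 0},
    {"travel": [0, 0, 10], "spin": 0},
    {"travel": [0, 0, 0], "spin": 0},
    {"travel": [0, 0, 0], "spin": 0},
    {"travel": [0, 0, 0], "spin": 0},
  ],
)

```text
time: 34.5
tool_pos: [600.9, -312.4, 95.3]
tool_rot: [0.805, 0.593, 0.0, 0.0]
contact_force: [-0.7, 0.6, 0.7]
finger_gap: 39.4
gripper_force: 12.0
```

```bash
python3 go.py 602.5 -312 31 73; python3 - <<'E'
from h import *
a=shot('scene','pics/k.png')
cv2.imwrite('pics/k1.png',cv2.resize(a[120:270,60:260],None,fx=3,fy=3,interpolation=cv2.INTER_CUBIC)[:,:,::-1])
E
```

```text
t 34.5 p [ 600.9 -312.4   95.3] yaw 72.7 spin -0.04 dx 0.8 dy 1.4 dz 64.3 gap 39.4 q6 -0.2
```

View pics/k1.png

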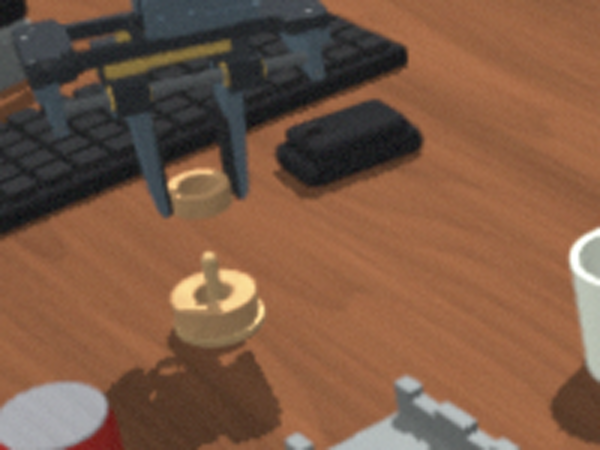

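Viewing budget is now used up. The picture shows the small roll's top centred at crop (200,184) and the post tip at (208,258). The big roll is seated. I'll compare the rays.

```bash
python3 -c "
from h import *
print(px2w('scene',[(126.7,181.3)],105.5).round(1),px2w('scene',[(129.3,206)],50).round(1),px2w('scene',[(60+214/3,120+293/3)],25).round(1))"
```

```text
[[ 603.5 -303.4  105.5]] [[ 605.3 -307.6   50. ]] [[ 606.8 -305.1   25. ]]
```

servo_tool(
  motion=[
    {"travel": [-0.9, 2, 12], "spin": 0},
    {"travel": [0, 0, 12], "spin": 0},
    {"travel": [0, 0, 8], "spin": 0},
    {"travel": [0, 0, 8], "spin": 0},
    {"travel": [0, 0, 6], "spin": 0},
    {"travel": [0, 0, 0], "spin": 0},
    {"travel": [0, 0, 0], "spin": 0},
  ],
)

```text
time: 35.25
tool_pos: [602.4, -314.3, 48.7]
tool_rot: [0.805, 0.593, 0.0, 0.0]
contact_force: [0.6, 0.1, 0.5]
finger_gap: 40.2
gripper_force: 12.0
```

servo_tool(
  motion=[
    {"travel": [0, 0, 8], "spin": 0},
    {"travel": [0, 0, 5], "spin": 0},
    {"travel": [0, 0, 3], "spin": 0},
    {"travel": [0, 0, 0], "spin": 0},
    {"travel": [0, 0, 0], "spin": 0},
  ],
)

```text
time: 35.75
tool_pos: [602.3, -314.3, 32.6]
tool_rot: [0.805, 0.593, -0.0, 0.0]
contact_force: [0.7, 0.3, -0.9]
finger_gap: 39.9
gripper_force: 12.0
```

No contact force, so the post is in the bore. Lowering the last 2 mm, then releasing and retreating.

servo_tool(
  motion=[
    {"travel": [0, 0, 1.8], "spin": 0},
    {"travel": [0, 0, 0], "spin": 0},
    {"travel": [0, 0, 0], "spin": 0},
  ],
)

```text
time: 36.05
tool_pos: [602.3, -314.3, 30.9]
tool_rot: [0.805, 0.593, 0.0, 0.0]
contact_force: [0.1, 0.3, 0.7]
finger_gap: 39.3
gripper_force: 12.0
```

servo_tool(
  motion=[
    {"travel": [0, 0, 0], "spin": 0},
    {"travel": [0, 0, 0], "spin": 0},
    {"travel": [0, 0, 0], "spin": 0},
    {"travel": [0, 0, 0], "spin": 0},
    {"travel": [0, 0, 0], "spin": 0},
    {"travel": [0, 0, 0], "spin": 0},
    {"travel": [0, 0, -10], "spin": 0},
    {"travel": [0, 0, -25], "spin": 0},
    {"travel": [0, 0, -40], "spin": 0},
    {"travel": [0, 0, -40], "spin": 0},
    {"travel": [0, 0, -20], "spin": 0},
    {"travel": [0, 0, 0], "spin": 0},
  ],
  hand=0.75,
)

```text
time: 37.25
tool_pos: [604.3, -315.3, 171.0]
tool_rot: [0.805, 0.593, 0.002, 0.004]
contact_force: [0.6, -0.5, -1.1]
finger_gap: 68.4
gripper_force: 0.0
```

servo_tool(
  motion=[
    {"travel": [-20, -25, 0], "spin": 0},
    {"travel": [-20, -25, 0], "spin": 0},
    {"travel": [-20, -25, 0], "spin": 0},
    {"travel": [-20, -25, 0], "spin": 0},
    {"travel": [-20, -25, 0], "spin": 0},
    {"travel": [-20, -25, 0], "spin": 0},
    {"travel": [0, 0, 0], "spin": 0},
    {"travel": [0, 0, 0], "spin": 0},
    {"travel": [0, 0, 0], "spin": 0},
    {"travel": [0, 0, 0], "spin": 0},
  ],
)

```text
time: 38.25
tool_pos: [424.3, -383.8, 165.5]
tool_rot: [0.805, 0.593, 0.0, -0.0]
contact_force: [0.1, 0.5, -0.5]
finger_gap: 68.4
gripper_force: 0.0
```

```bash
python3 - <<'E'
from m import *
t=shot('top','pics/tz.png'); a=shot('scene','pics/z.png')
# spindle stack in scene, before (c.png: big only) vs now ; compare bamboo-coloured column extent
for f in ('c','k','z'):
    im=cv2.imread(f'pics/{f}.png')[:,:,::-1]; ct=blob(im,(110,198,155,242),lambda c:(c[:,:,2]/(c[:,:,0]+1)>.58)&(c[:,:,0]>130)) 
    print(f,ct.min(0),ct.max(0),[int(np.ptp(ct[np.abs(ct[:,1]-y)<1][:,0])) if (np.abs(ct[:,1]-y)<1).any() else 0 for y in range(200,236,2)])
E
```

```text
c [119. 205.] [144. 223.] [0, 0, 0, 0, 0, 3, 13, 22, 25, 24, 21, 15, 0, 0, 0, 0, 0, 0]
k [119. 207.] [144. 222.] [0, 0, 0, 0, 1, 1, 15, 22, 25, 24, 21, 14, 0, 0, 0, 0, 0, 0]
z [127. 205.] [132. 213.] [0, 0, 0, 1, 4, 3, 4, 0, 0, 0, 0, 0, 0, 0, 0, 0, 0, 0]
```

The count is actually 13, so one picture remains. The small roll changed the mask, so I'll use it for a final check.

```bash
python3 - <<'E'
from h import *
a=cv2.imread('pics/z.png'); t=cv2.imread('pics/tz.png')
u=np.hstack([cv2.resize(a[180:260,90:190],None,fx=4,fy=4,interpolation=cv2.INTER_CUBIC),cv2.resize(t[120:280,440:540],(400,640))[:320]])
l=np.hstack([cv2.resize(a[230:470,200:460],(400,280)),cv2.resize(t[110:300,110:400],(400,280))])
cv2.imwrite('pics/z1.png',np.vstack([u,l]))
E
```

```text
(no output)
```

View pics/z1.png

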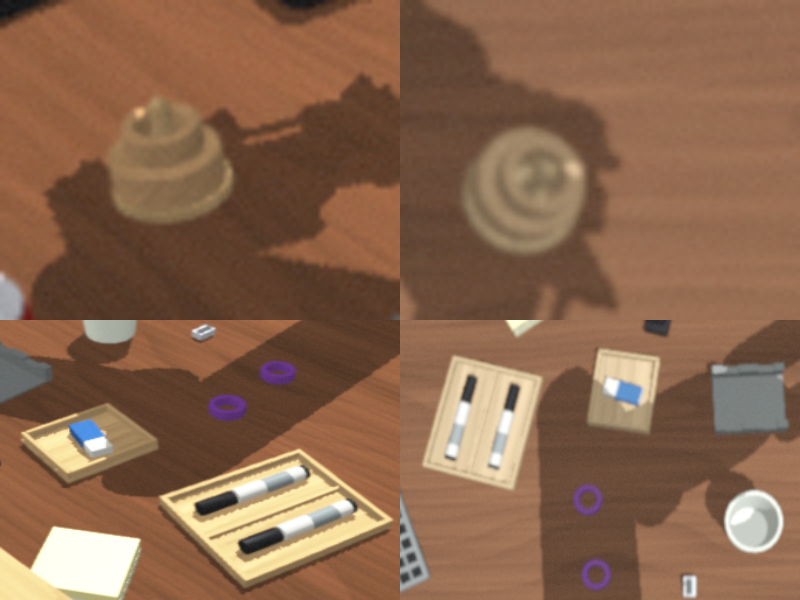

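The stack sits level on the spindle, with the small roll on the big one and the post through both, at (160,160). Both markers are in their lanes, the eraser is in its tray and the cup is upright. Handing in.

```bash
python3 -c "
from rig import r
print(r.job_done())"
```

```text
the job is handed in; nothing more can be done
None
```

The job is handed in at about 38 s of the 134 s allowed: the final picture shows both markers in their tray lanes, the eraser flat in its tray, the big and small rolls stacked on the spindle and the cup upright; no verdict came back.

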